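# Ease the bench lift down to the landing ledge with its release valve

### The arm

A 7-joint arm with a two-finger parallel gripper is mounted at the origin on a cart in front of the work surface, level with it; the furniture and walls round the work are solid. World frame = base frame: x ahead of the robot, y to its left, z up, the work surface at z = 0. Lengths are in m, angles in rad, forces in N, time in s.
With the tool pointing down it reaches from about 0.4 to 0.85 m from the base axis. Payload 4.5 kg.
Tool frame: the origin (TCP) lies midway between the tips of the shut fingers; the grasp point (between the pads) lies 19 mm behind it (pinch_z is the distance from the TCP to the grasp point, in m); z points along the fingers, y is the line along which they close (so a half turn about z gives the same grasp; the last joint's range is limited). The gripper opens to 85 mm and grips with 20 to 120 N. Pads are 22 mm wide; open, the fingers measure 114 mm over their backs; the gripper's body (76 mm by 85 mm) begins 54 mm behind the grasp point. The pads swing forward as they close: fully open they stand 13 mm farther back than shut.
Start: joints at [1.341, 0.689, -0.195, 1.565, 0.157, 0.902, -0.215], TCP at [0.163, -0.603, 0.231] pointing down, gripper open.
Joint ranges: [-3.01, 3.01], [-0.46, 2.08], [-1.47, 1.51], [0.13, 2.56], [-1, 4.14], [0.04, 2.09], [-2.66, 2.66]. Speed limits (rad/s): [2.57, 2.57, 3.14, 3.14, 3.14, 3.14, 3.14].

### API

Orientations are given as a unit quaternion [w, x, y, z].
In Python, from cell import get_state, read_camera, camera_model, job_done, pinch_z gives the robot as it stands.
- The arm moves only by the tool step_arm, never from a script. Its arguments are lists of equal length, an entry for each row: "dp": the shift along the tool's x, y, z in m, a list of three; "rot": the turn, a rotation vector about the tool's x, y, z in rad, a list of three; "claw": the closure, from -1 (fully open) to 1 (shut). In form: {"dp": [[dx, dy, dz], ...], "rot": [[wx, wy, wz], ...], "claw": [claw, ...]}. A call has 1 to 5 rows; each row is the pose to reach, as a shift and turn from the pose commanded when the call began, along the tool's axes at that moment; what a row does not reach only later rows make up. A row lasts 1/12 s, in which the tool goes at most 41.7 mm and 7.16 degrees, less where a joint would pass 70% of its speed; a pose out of reach is approached as far as the arm can. A call with a gripper value outside its range is refused whole. The fingers move at their own pace and stop on an object; the grip force is fixed at half the most. Time passes only in rows, so rows that repeat a pose let the fingers close. It gives the time, the measured TCP pose, the force, the opening and the grip force at its end, in the units of the state.
- get_state(): the state, without advancing time (a new reading comes with each control period).
- read_camera(name): name is "side" or "top"; returns the picture (400x640x3 uint8, blue, green, red); there is no depth.
- camera_model(name): a dict with "fx", "fy", "cx", "cy" (pixels), "distortion" ([k1, k2, p1, p2, k3] as OpenCV has them; the pictures are not rectified), "eye" and "attitude" of the camera in the world. Camera axes: x right, y down, z forward; pixel columns grow to the right and rows downward; lengths in m; the calibration is good to about 2 mm. A picture is of the moment at which its call begins. camera_model takes no time and is no camera call.
- job_done(): hands the job in; it is judged then, once.
The state is a dict: "t": time; "q": joint angles; "dq": joint speeds; "effort": joint torques, N m; "tcp_pos": TCP position; "orientation": TCP orientation; "wrist_force": force on the tool from outside, world axes, zero at the start; "wrist_torque": the same for the moment, N m; "finger_gap": finger opening in m; "grip_force": force on a finger pad.
Only numpy, scipy, OpenCV 4.12 (cv2) and the standard library are available. Lean on these libraries where they do the work, as an engineer would, in place of code of your own. Each camera call takes 0.05 s, during which the arm holds its last target. There are 200 camera calls.

### The job

The thickness gauge stands on the raised platform of the small bench lift. Crack the lift's release valve open a little with its lever so that the platform sinks slowly, always slower than 2 cm a second, and stop it level with the landing ledge beside it. Finish with the valve snugly shut on its seat - turned in until you feel it stop, never forced - and let go of it; the gauge must ride down standing and untouched, and the other things must stay where they are.

Things in the scene. Friction and masses are not known exactly. Their poses are not given: they have to be found in the camera images.
- lift: Small grey and steel bench lift, fixed to the table. Its origin lies on the vertical axis of the release valve, at the table top; the ram with the platform stands 130 mm along its +y, the landing ledge 240 mm along its +y. Base plate 130 x 270 x 12 mm; the square steel valve block round the valve axis is 46 x 50 mm and 60 mm high.
- lever (a joint): Angle of the valve lever, rad, about the vertical valve axis. Growing values turn anticlockwise seen from above and open the valve. At the start it stands between 0 and 0.12, and the valve holds. At 0 the arm points 95 degrees (1.658 rad) clockwise, seen from above, from the lift's own +x. Range -1.1 to 1.5. It stays where it is left; turning it takes 4 to 6 N at the pin.
- lever_pin (a point): A point on the upright round grip pin at the end of the steel valve lever, on the pin's centre line, 75 mm from the valve axis and 100 mm above the table. The pin is 13 mm in diameter and stands free from 74 to 115 mm above the table, on a flat arm 14 mm wide (top at 74 mm). It can be pinched from above and led round its arc, or pushed from the side.
- platform (a joint): How far the platform has sunk from its raised start, m: 0 to 0.056. It sinks by its load only while the valve is open enough; it cannot be raised. Sinking begins at a lever value between about 0.3 and 0.8 rad, different with each load; every further 0.1 rad adds about 7 mm/s to its speed. Closing the lever below that point stops it.
- platform_top (a point): Centre of the upper face of the aluminium platform, 100 x 100 mm, 8 mm thick, 115 mm above the table at the start.
- ledge_top (a point): Centre of the upper face of the landing ledge, an aluminium deck 100 x 90 mm on a post beside the platform, with a 6 mm wide, 8 mm high stop strip along its far edge. It does not move; its height is 68 to 92 mm above the table, different each time.
- seat (a joint): Give of the valve seat hidden in the block, m: 0 while off it; too small to see or measure well, so go by feel. The valve meets it at a lever value from -0.72 to -0.08 rad, different each time: from there the push at the pin rises from the usual 4 to 6 N by 0.8 N per mm of pin travel. A push of 8 to 12 N sets it snugly (0.1 to 0.5 mm; up to 0.35 mm stays); above 0.7 mm, 14 N, it is damaged.
- gauge: Grey digital thickness gauge on its own foot, 57 x 58 x 109 mm, standing loose on the platform. Origin in the centre of its underside, z up. 0.2 to 0.55 kg.
- vial: Clear uncapped plastic vial, 39 x 36 x 60 mm, standing on the table beyond the lift. Origin in the centre of its underside. Bystander.
- capped_vial: Plastic vial with a cap, 36 x 36 x 60 mm, standing on the table beyond the lift. Origin in the centre of its underside. Bystander.
- cutters: Side cutters with yellow handles, 54 x 170 x 16 mm, lying on the table on the robot's side of the lift. Origin in the centre of the underside. Bystander.
- marker: White marker pen, 14 x 152 x 12 mm, lying on the table beyond the lift. Origin in the centre of the underside. Bystander.

How it is judged:
By the outcome, as a careful person would: the job done as asked, in the order asked, and still so for the second after the job is handed in, with the robot touching nothing.
It also fails if it takes over 72 s, if anything falls off the work surface, if the arm or the gripper's body presses on something with over 40 N, if the wrist force passes 120 N, or if a joint passes its speed limit or range.

## Working session

There is one attempt and no reset: what is moved stays moved. The work goes in short steps, Python scripts to look and compute and a tool call to move; the robot and the scene stay as the last step left them, time stands still between calls to the robot, and variables do not carry over. Pictures are saved under pics/ and viewed, at most 10 in all, crops included, and the job is handed in when it is done.

Besides the shell and the picture viewer there is one more tool, called after "Emit:" as a command line: name --argument value ..., lists and objects as JSON in quotes. step_arm: Moves the arm, as the interface text tells. Its arguments: {"type":"object","properties":{"dp":{"type":"array"},"rot":{"type":"array"},"claw":{"type":"array"}},"required":["dp","rot","claw"]}

```bash
mkdir -p pics; ls; python3 - <<'E'
from cell import *
import cv2
s=get_state(); print(s, pinch_z)
for n in("side","top"):
    cv2.imwrite(f"pics/{n}0.png",read_camera(n)); print(camera_model(n))
E
```

```text
pics
{'t': 0.0, 'q': array([ 1.34079327,  0.68998839, -0.19451195,  1.56635483,  0.15727183,
        0.90250808, -0.21508917]), 'dq': array([ 7.80012985e-04, -3.19827908e-04, -1.27127089e-05, -1.68312416e-04,
       -9.01105333e-04,  1.03962983e-03,  2.37364196e-04]), 'effort': array([-2.30080923e-04, -5.39606309e+01, -1.26683358e+00, -1.58544284e+01,
        9.06527013e-03,  9.50408896e-03,  2.94636959e-05]), 'tcp_pos': array([ 0.16275494, -0.60275376,  0.23047837]), 'orientation': array([-9.17421131e-04,  9.91308066e-01,  1.31557756e-01, -1.80602646e-04]), 'wrist_force': array([1.03878162, 0.45240013, 0.07169801]), 'wrist_torque': array([0.0064232 , 0.0008543 , 0.02000967]), 'grip_force': 0.0, 'finger_gap': 0.08522183582951633} 0.0187
{'fx': 402.8808558173016, 'fy': 402.8808558173016, 'cx': 318.0623903387527, 'cy': 200.89225472950935, 'distortion': array([-0.10236305,  0.        ,  0.        ,  0.        ,  0.        ]), 'eye': array([0.25222507, 0.855362  , 0.54958391]), 'attitude': array([ 0.08879129, -0.16153665,  0.83771975, -0.51405023])}
{'fx': 383.0506234908373, 'fy': 383.0506234908373, 'cx': 314.9772470649336, 'cy': 199.2401919893062, 'distortion': array([-0.02956184,  0.        ,  0.        ,  0.        ,  0.        ]), 'eye': array([0.41277866, 0.00867299, 0.96644356]), 'attitude': array([-0.07922843,  0.72467517, -0.68088286,  0.07047897])}
```

View pics/side0.png

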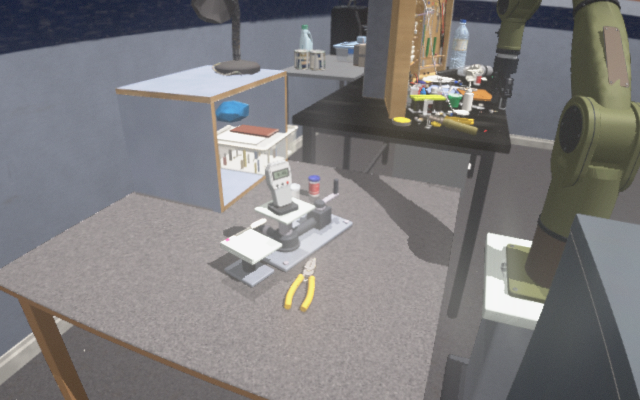

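View pics/top0.png

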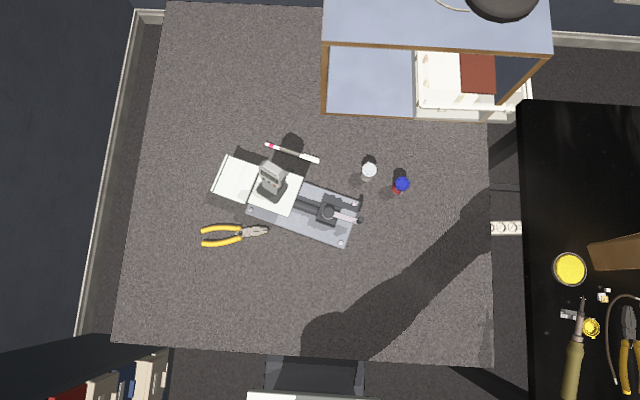

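The side view shows the gauge on the platform (~282,190), the ledge (~250,245) and the lever pin (~336,187). In the top view the valve is at ~(326,212), the lever points right to ~(360,218), the ledge is at ~(235,178) and the cutters at ~(235,235). I'll enlarge both.

```bash
cat > h.py <<'E'
import numpy as np, cv2
from cell import *
from scipy.spatial.transform import Rotation as R
def cam(n):
    c=camera_model(n); K=np.array([[c['fx'],0,c['cx']],[0,c['fy'],c['cy']],[0,0,1]])
    w,x,y,z=c['attitude']; return K,c['distortion'],c['eye'],R.from_quat([x,y,z,w]).as_matrix()
def ray(n,uv):
    K,d,e,A=cam(n); p=cv2.undistortPoints(np.array([[uv]],float),K,d)[0,0]
    return e,A@np.r_[p,1]
def onz(n,uv,z):
    e,r=ray(n,uv); return e+r*(z-e[2])/r[2]
def two(us,ut):
    e1,r1=ray('side',us);e2,r2=ray('top',ut)
    s=np.linalg.lstsq(np.c_[r1,-r2],e2-e1,rcond=None)[0]
    a,b=e1+s[0]*r1,e2+s[1]*r2; return (a+b)/2,np.linalg.norm(a-b)
def proj(n,P):
    K,d,e,A=cam(n); return cv2.projectPoints(np.atleast_2d(P).astype(float)@1.0,cv2.Rodrigues(A.T)[0],-A.T@e,K,d)[0][:,0]
def tool():
    s=get_state(); w,x,y,z=s['orientation']; return s['tcp_pos'],R.from_quat([x,y,z,w]).as_matrix(),s
E
python3 - <<'E'
import cv2
t=cv2.imread('pics/top0.png')[140:260,200:370]; s=cv2.imread('pics/side0.png')[150:290,210:370]
cv2.imwrite('pics/tz.png',cv2.resize(t,None,fx=4.7,fy=4.7,interpolation=cv2.INTER_CUBIC))
cv2.imwrite('pics/sz.png',cv2.resize(s,None,fx=4.2,fy=4.2,interpolation=cv2.INTER_CUBIC))
E
```

```text
(no output)
```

View pics/tz.png

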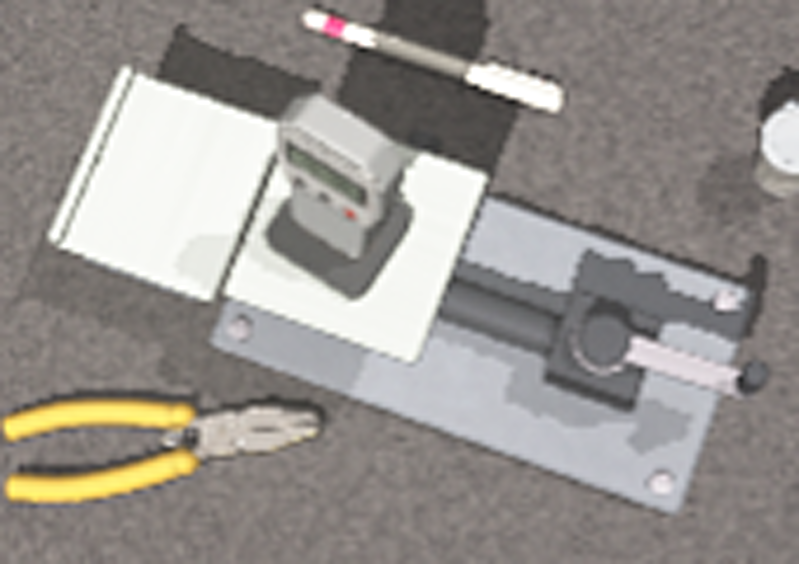

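View pics/sz.png

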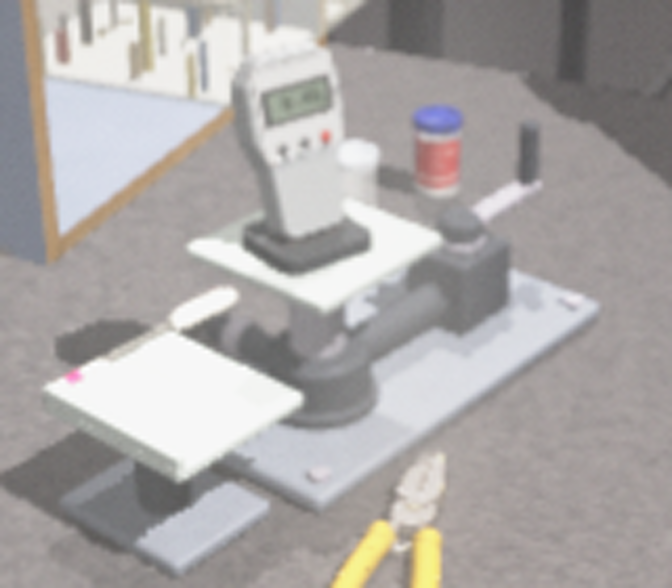

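Top zoom: pin top at (757,373), valve cap at (603,335), platform corners at (487,180), (415,360), (222,300), ledge corner at (213,300). Side zoom: pin top at (530,123), ledge corners at (302,398) and (165,335).

```bash
python3 - <<'E'
from h import *
np.set_printoptions(precision=4,suppress=True)
T=lambda u,v:(u/4.7+200-.4,v/4.7+140-.4); S=lambda u,v:(u/4.2+210-.4,v/4.2+150-.4)
print('pin',onz('top',T(757,373),.115),two(S(530,123),T(757,373)))
pr=onz('top',T(487,180),.115);pb=onz('top',T(415,360),.115);pl=onz('top',T(222,300),.115)
print('plat',pr,pb,pl,np.linalg.norm(pr-pb),np.linalg.norm(pl-pb),'ctr',(pr+pl)/2)
d=(pl-pb);print('ydir',np.degrees(np.arctan2(d[1],d[0])));d=pr-pb;print('xdir',np.degrees(np.arctan2(d[1],d[0])))
print('plat two', two(S(441,241),T(487,180)),two(S(318,305),T(222,300)))
print('ledge',two(S(302,398),T(213,300)),two(S(180,470),T(52,240)),two(S(47,395),T(127,68)))
print('valve cap',onz('top',T(603,335),.085))
E
```

```text
pin [ 0.5568 -0.0803  0.115 ] (array([ 0.557 , -0.0805,  0.1132]), np.float64(0.00027977011988905033))
plat [0.6442 0.0553 0.115 ] [0.553  0.0836 0.115 ] [0.5765 0.1791 0.115 ] 0.09555428067195984 0.09838165098893048 ctr [0.6103 0.1172 0.115 ]
ydir 76.17541741963261
xdir -17.21194650815844
plat two (array([0.6084, 0.0471, 0.0947]), np.float64(0.08173104313319944)) (array([0.5791, 0.1802, 0.1135]), np.float64(0.004911212147948478))
ledge (array([0.5858, 0.1938, 0.0642]), np.float64(0.0002940331081083556)) (array([0.6106, 0.279 , 0.068 ]), np.float64(0.0017224295438915546)) (array([0.7049, 0.2502, 0.0696]), np.float64(0.0017439340946004533))
valve cap [ 0.5763 -0.0062  0.085 ]
```

```bash
cat >> h.py <<'E'
V=np.array([0.5756,-0.0081]); L0=np.radians(-110.5)
def goto(xyz,yawy):
    """tool-frame dp and rot to bring TCP to xyz, tool y at world angle yawy (deg), pointing down"""
    p,M,s=tool(); a=np.radians(yawy); y=np.r_[np.cos(a),np.sin(a),0]; z=np.r_[0,0,-1.]
    N=np.c_[np.cross(y,z),y,z]
    print('dp',np.round(M.T@(np.array(xyz)-p),4),'rot',np.round(R.from_matrix(M.T@N).as_rotvec(),3))
def pin(th): return V+.075*np.array([np.cos(L0+th),np.sin(L0+th)])
E
python3 - <<'E'
from h import *
goto([.557,-.0805,.2],-14.6)
print(onz('top',(403,184),.06), onz('top',(369,170),.06))
E
```

```text
dp [ 0.5168 -0.4014  0.0312] rot [-2.000e-03 -1.000e-03 -1.052e+00]
[ 0.65880042 -0.18603377  0.06      ] [ 0.68921567 -0.10192476  0.06      ]
```

Emit:
step_arm --dp '[[0.026,-0.02,0.0016],[0.052,-0.04,0.003],[0.078,-0.06,0.005],[0.104,-0.08,0.006],[0.129,-0.1,0.008]]' --rot '[[0,0,0],[0,0,0],[0,0,0],[0,0,0],[0,0,0]]' --claw '[-0.3,-0.3,-0.3,-0.3,-0.3]'

```text
t: 0.52
tcp_pos: [0.2622, -0.4716, 0.223]
orientation: [-0.0, 0.991, 0.132, 0.0]
wrist_force: [0.3, 0.3, -0.0]
finger_gap: 0.0557
grip_force: 0.0
```

Emit:
step_arm --dp '[[0.026,-0.02,0.0016],[0.052,-0.04,0.003],[0.078,-0.06,0.005],[0.104,-0.08,0.006],[0.129,-0.1,0.008]]' --rot '[[0,0,0],[0,0,0],[0,0,0],[0,0,0],[0,0,0]]' --claw '[-0.3,-0.3,-0.3,-0.3,-0.3]'

```text
t: 0.93
tcp_pos: [0.3607, -0.3415, 0.2151]
orientation: [-0.0, 0.991, 0.132, -0.0]
wrist_force: [0.2, -0.4, 0.9]
finger_gap: 0.0553
grip_force: 0.0
```

Emit:
step_arm --dp '[[0.026,-0.02,0.0016],[0.052,-0.04,0.003],[0.078,-0.06,0.005],[0.104,-0.08,0.006],[0.129,-0.1,0.008]]' --rot '[[0,0,-0.1],[0,0,-0.2],[0,0,-0.3],[0,0,-0.4],[0,0,-0.5]]' --claw '[-0.3,-0.3,-0.3,-0.3,-0.3]'

```text
t: 1.35
tcp_pos: [0.4592, -0.2113, 0.2072]
orientation: [-0.0, 0.927, 0.375, -0.0]
wrist_force: [0.3, -1.0, 0.1]
finger_gap: 0.0553
grip_force: 0.0
```

```bash
python3 - <<'E'
from h import *
goto([.557,-.0805,.2],-14.6); print(tool()[2]['finger_gap'],tool()[2]['t'])
E
```

```text
dp [ 0.1613 -0.026   0.0071] rot [-0.     0.    -0.547]
0.05525236666776396 1.35
```

Emit:
step_arm --dp '[[0.0325,-0.005,0.001],[0.065,-0.01,0.003],[0.097,-0.016,0.004],[0.13,-0.021,0.006],[0.161,-0.026,0.007]]' --rot '[[0,0,-0.11],[0,0,-0.22],[0,0,-0.33],[0,0,-0.44],[0,0,-0.547]]' --claw '[-0.3,-0.3,-0.3,-0.3,-0.3]'

```text
t: 1.77
tcp_pos: [0.5573, -0.081, 0.1999]
orientation: [-0.0, 0.791, 0.612, -0.0]
wrist_force: [0.3, 1.1, -0.2]
finger_gap: 0.0557
grip_force: 0.0
```

```bash
python3 - <<'E'
from h import *
goto([.557,-.0805,.08],-14.6)
a=read_camera('side')
b=read_camera('top')
s=cv2.resize(a[130:250,220:380],None,fx=4,fy=4,interpolation=cv2.INTER_CUBIC)
t=cv2.resize(b[150:270,270:430],None,fx=4,fy=4,interpolation=cv2.INTER_CUBIC)
cv2.imwrite('pics/a1.png',cv2.resize(np.vstack([s,t]),None,fx=.62,fy=.62)); cv2.imwrite('pics/side1.png',a)
E
```

```text
dp [ 0.0004 -0.0003  0.1199] rot [-0.001  0.     0.001]
```

View pics/a1.png

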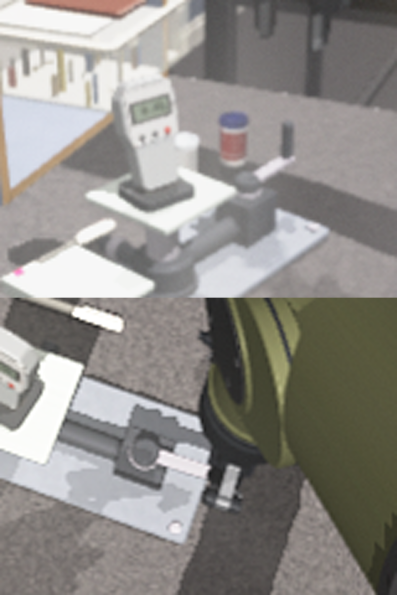

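The side view shows the two fingertips at (265,30) and (320,40), straddling the pin at (288,140). The platform and gauge are unobstructed, so I'll descend and grip.

Emit:
step_arm --dp '[[0,0,0.024],[0,0,0.048],[0,0,0.072],[0,0,0.096],[0,0,0.119]]' --rot '[[0,0,0],[0,0,0],[0,0,0],[0,0,0],[0,0,0]]' --claw '[-0.3,-0.3,-0.3,-0.3,-0.3]'

```text
t: 2.28
tcp_pos: [0.5559, -0.0835, 0.0799]
orientation: [-0.0, 0.793, 0.609, -0.001]
wrist_force: [1.0, -0.3, 0.6]
finger_gap: 0.0553
grip_force: 0.0
```

Emit:
step_arm --dp '[[0,0,0],[0,0,0],[0,0,0],[0,0,0],[0,0,0]]' --rot '[[0,0,0],[0,0,0],[0,0,0],[0,0,0],[0,0,0]]' --claw '[0.0,0.1,0.2,0.3,0.35]'

```text
t: 2.7
tcp_pos: [0.5576, -0.0829, 0.0828]
orientation: [0.001, 0.793, 0.609, 0.001]
wrist_force: [-0.1, -0.8, 0.2]
finger_gap: 0.0282
grip_force: 0.0
```

Emit:
step_arm --dp '[[0,0,0],[0,0,0],[0,0,0],[0,0,0],[0,0,0]]' --rot '[[0,0,0],[0,0,0],[0,0,0],[0,0,0],[0,0,0]]' --claw '[0.5,0.6,0.7,0.8,0.9]'

```text
t: 3.12
tcp_pos: [0.5562, -0.0828, 0.0818]
orientation: [-0.0, 0.793, 0.609, -0.0]
wrist_force: [-1.5, -1.1, 5.4]
finger_gap: 0.0111
grip_force: 58.4
```

```bash
python3 - <<'E'
from h import *
p,M,s=tool(); print(p,s['wrist_force'],s['wrist_torque'],s['finger_gap'],s['grip_force'])
a=read_camera('side'); cv2.imwrite('pics/ref.png',a)
p,M,s=tool(); print(p,s['wrist_force'],s['wrist_torque'])
E
```

```text
[ 0.55619388 -0.08278826  0.08176108] [-1.52338437 -1.05677242  5.42899585] [ 0.04817871  0.47366879 -0.04695394] 0.011053469578966546 58.388287296911585
[ 0.55620553 -0.08274157  0.08176478] [-2.4165416  -0.27754419  5.47447555] [0.05322124 0.50582613 0.0146163 ]
```

```bash
cat >> h.py <<'E'
REF='pics/ref.png'
def sink(save=None):
    a=read_camera('side'); b=cv2.imread(REF)
    if save: cv2.imwrite(save,a)
    g=lambda i:cv2.cvtColor(i,cv2.COLOR_BGR2GRAY)
    m=np.zeros(a.shape[:2],np.uint8); m[162:212,268:298]=255
    p=cv2.goodFeaturesToTrack(g(b),40,.02,3,mask=m)
    q,st,_=cv2.calcOpticalFlowPyrLK(g(b),g(a),p,None,winSize=(15,15),maxLevel=3)
    d=(q-p)[st==1].reshape(-1,2); md=np.median(d,0)
    P=np.array([.61,.117,.165]); k=np.diff(proj('side',[P,P-[0,0,.03]]),axis=0)[0]/30
    T,M,s=tool(); w=M.T@s['wrist_force']
    th=np.arctan2(T[1]-V[1],T[0]-V[0])-L0
    print('t %.2f sink %.2f mm (dx %.2f vs %.2f) std %.2f n %d | th %.3f r %.4f F tool x %.1f y %.1f z %.1f'%(s['t'],md@k/(k@k),md[0],md[1]/k[1]*k[0],d[:,1].std(),len(d),th,np.hypot(*(T[:2]-V)),*w))
E
python3 - <<'E'
from h import *
sink()
g=cv2.cvtColor(cv2.imread('pics/ref.png'),cv2.COLOR_BGR2GRAY)
for c in range(256,282,4): print(c,g[225:275,c].tolist())
print()
for c in range(288,314,4): print(c,g[195:235,c].tolist())
E
```

```text
Traceback (most recent call last):
  File "h.py", line 36, in sink
    P=np.array([.61,.117,.165]); k=np.diff(proj('side',[P,P-[0,0,.03]]),axis=0)[0]/30
                                           ~~~~^^^^^^^^^^^^^^^^^^^^^^^^
  File "h.py", line 17, in proj
    K,d,e,A=cam(n); return cv2.projectPoints(np.atleast_2d(P).astype(float)@1.0,cv2.Rodrigues(A.T)[0],-A.T@e,K,d)[0][:,0]
                                             ~~~~~~~~~~~~~~~~~~~~~~~~~~~~~~^~~~
ValueError: matmul: Input operand 1 does not have enough dimensions (has 0, gufunc core with signature (n?,k),(k,m?)->(n?,m?) requires 1)
```

Emit:
step_arm --dp '[[0,0.003,0],[0.0002,0.006,0],[0.0005,0.0091,0],[0.001,0.0121,0],[0.0015,0.0151,0]]' --rot '[[0,0,-0.04],[0,0,-0.08],[0,0,-0.12],[0,0,-0.16],[0,0,-0.2]]' --claw '[0.9,0.9,0.9,0.9,0.9]'

```text
t: 3.63
tcp_pos: [0.5705, -0.0851, 0.0817]
orientation: [-0.001, 0.727, 0.686, -0.001]
wrist_force: [-3.6, 0.9, 6.7]
finger_gap: 0.0109
grip_force: 58.7
```

```bash
python3 -c "
from h import *
sink()"
```

```text
Traceback (most recent call last):
  File "h.py", line 36, in sink
    P=np.array([.61,.117,.165]); k=np.diff(proj('side',[P,P-[0,0,.03]]),axis=0)[0]/30
                                           ~~~~^^^^^^^^^^^^^^^^^^^^^^^^
  File "h.py", line 17, in proj
    K,d,e,A=cam(n); return cv2.projectPoints(np.atleast_2d(P).astype(float)@1.0,cv2.Rodrigues(A.T)[0],-A.T@e,K,d)[0][:,0]
                                             ~~~~~~~~~~~~~~~~~~~~~~~~~~~~~~^~~~
ValueError: matmul: Input operand 1 does not have enough dimensions (has 0, gufunc core with signature (n?,k),(k,m?)->(n?,m?) requires 1)
```

```bash
sed -i 's/.astype(float)@1.0/.astype(float)/' h.py; python3 - <<'E'
from h import *
sink()
g=cv2.cvtColor(cv2.imread('pics/ref.png'),cv2.COLOR_BGR2GRAY)
for c in range(256,282,4): print(c,g[240:272,c].tolist())
print()
for c in range(288,314,4): print(c,g[203:230,c].tolist())
E
```

```text
t 3.73 sink 0.01 mm (dx -0.01 vs 0.00) std 0.03 n 29 | th 0.305 r 0.0772 F tool x 0.0 y -2.3 z -4.9
256 [247, 247, 247, 247, 247, 247, 247, 247, 247, 247, 247, 247, 247, 247, 247, 247, 247, 247, 247, 247, 243, 226, 201, 144, 124, 121, 119, 121, 126, 145, 190, 199]
260 [247, 247, 247, 247, 247, 247, 247, 247, 247, 247, 247, 247, 247, 247, 247, 247, 247, 247, 236, 212, 150, 115, 113, 122, 123, 123, 149, 194, 200, 201, 200, 202]
264 [247, 247, 247, 247, 247, 247, 247, 247, 247, 247, 247, 247, 247, 247, 247, 243, 229, 189, 148, 132, 124, 110, 102, 107, 140, 192, 202, 200, 201, 201, 204, 204]
268 [246, 244, 243, 243, 244, 246, 247, 247, 247, 247, 247, 247, 247, 238, 218, 193, 200, 203, 195, 154, 139, 137, 130, 115, 131, 149, 171, 197, 203, 204, 204, 202]
272 [242, 244, 243, 243, 244, 243, 246, 247, 247, 247, 243, 231, 212, 202, 202, 203, 204, 205, 204, 206, 205, 197, 177, 149, 131, 116, 133, 148, 169, 198, 208, 196]
276 [137, 227, 242, 244, 246, 247, 247, 246, 236, 205, 162, 188, 202, 204, 202, 204, 204, 207, 205, 205, 207, 206, 205, 195, 175, 150, 133, 117, 132, 137, 146, 148]
280 [109, 
[... 435 characters left out ...]

296 [224, 170, 156, 144, 134, 126, 139, 203, 243, 246, 247, 247, 246, 246, 239, 222, 216, 210, 204, 217, 224, 224, 214, 171, 132, 137, 148]
300 [246, 246, 246, 246, 246, 246, 246, 246, 246, 246, 246, 244, 233, 213, 190, 169, 163, 160, 157, 159, 165, 163, 160, 162, 163, 159, 154]
304 [246, 246, 246, 246, 246, 246, 246, 246, 246, 242, 227, 204, 207, 204, 176, 159, 158, 154, 154, 158, 160, 162, 161, 159, 156, 150, 143]
308 [229, 245, 246, 246, 246, 246, 245, 236, 213, 172, 135, 125, 125, 125, 124, 131, 146, 156, 160, 162, 162, 157, 151, 146, 141, 138, 134]
312 [132, 163, 234, 245, 243, 229, 199, 166, 136, 124, 125, 123, 125, 122, 135, 152, 159, 162, 158, 152, 146, 142, 136, 132, 138, 158, 189]
```

```bash
cat >> h.py <<'E'
def edge(g,cols,r0):
    o=[]
    for c in cols:
        r=r0
        col=g[:,c].astype(float)
        while col[r]>=240: r+=1
        o.append((c,r-1+(col[r-1]-240)/(col[r-1]-col[r])))
    return np.array(o)
def ledge_h():
    g=cv2.cvtColor(cv2.imread(REF),cv2.COLOR_BGR2GRAY)
    E=edge(g,range(254,281),244); Pl=np.vstack([edge(g,range(290,299),215),edge(g,range(299,312),206)])
    X=np.array([onz('side',u,.115) for u in Pl]); f=np.polyfit(X[:,1],X[:,0],1)
    out=[]
    for h in np.arange(.06,.096,.001):
        L=np.array([onz('side',u,h) for u in E]); out.append((h,np.mean(L[:,0]-np.polyval(f,L[:,1])), np.polyfit(L[:,1],L[:,0],1)[0]))
    return f,np.array(out),E,Pl
E
python3 - <<'E'
from h import *
f,o,E,P=ledge_h(); print(f); print(o[np.argsort(abs(o[:,1]))[:3]]);
print(np.std(E[:,1]-np.polyval(np.polyfit(*E.T,1),E[:,0])),np.std(P[:,1]-np.polyval(np.polyfit(*P.T,1),P[:,0])))
sink()
E
```

```text
[0.28138984 0.52641814]
[[ 0.07       -0.00044324  0.30232081]
 [ 0.069       0.00062944  0.30232081]
 [ 0.071      -0.00151592  0.30232081]]
0.09598705059233333 0.07525330385671829
t 3.78 sink 0.01 mm (dx 0.00 vs 0.00) std 0.02 n 29 | th 0.306 r 0.0771 F tool x 0.1 y -2.0 z -5.9
```

Emit:
step_arm --dp '[[0,0.0011,0],[0.0,0.0023,0],[0.0001,0.0034,0],[0.0001,0.0046,0],[0.0002,0.0057,0]]' --rot '[[0,0,-0.015],[0,0,-0.03],[0,0,-0.045],[0,0,-0.06],[0,0,-0.075]]' --claw '[0.9,0.9,0.9,0.9,0.9]'

```text
t: 4.2
tcp_pos: [0.5767, -0.0853, 0.0817]
orientation: [-0.0, 0.702, 0.713, -0.001]
wrist_force: [-2.3, 0.2, 6.5]
finger_gap: 0.0111
grip_force: 58.8
```

```bash
python3 -c "
from h import *
sink()"
```

```text
t 4.25 sink 0.02 mm (dx -0.01 vs 0.00) std 0.03 n 29 | th 0.377 r 0.0772 F tool x -0.3 y -2.9 z -6.8
```

Emit:
step_arm --dp '[[0,0.0011,0],[0.0,0.0023,0],[0.0001,0.0034,0],[0.0001,0.0046,0],[0.0002,0.0057,0]]' --rot '[[0,0,-0.015],[0,0,-0.03],[0,0,-0.045],[0,0,-0.06],[0,0,-0.075]]' --claw '[0.9,0.9,0.9,0.9,0.9]'

```text
t: 4.67
tcp_pos: [0.5824, -0.085, 0.0817]
orientation: [-0.0, 0.674, 0.738, -0.001]
wrist_force: [-3.1, 1.2, 6.8]
finger_gap: 0.0107
grip_force: 58.7
```

```bash
python3 -c "
from h import *
sink()"
```

```text
t 4.72 sink 0.01 mm (dx -0.02 vs 0.00) std 0.04 n 29 | th 0.451 r 0.0772 F tool x 0.7 y -2.4 z -6.0
```

Emit:
step_arm --dp '[[0,0.0011,0],[0.0,0.0023,0],[0.0001,0.0034,0],[0.0001,0.0046,0],[0.0002,0.0057,0]]' --rot '[[0,0,-0.015],[0,0,-0.03],[0,0,-0.045],[0,0,-0.06],[0,0,-0.075]]' --claw '[0.9,0.9,0.9,0.9,0.9]'

```text
t: 5.13
tcp_pos: [0.5882, -0.0843, 0.0818]
orientation: [-0.0, 0.646, 0.763, -0.0]
wrist_force: [-2.8, -0.4, 5.6]
finger_gap: 0.0108
grip_force: 58.7
```

```bash
python3 -c "
from h import *
sink();sink();sink();sink()"
```

```text
t 5.18 sink 0.03 mm (dx -0.02 vs 0.00) std 0.05 n 29 | th 0.526 r 0.0773 F tool x 0.3 y -1.9 z -5.6
t 5.23 sink 0.03 mm (dx -0.02 vs 0.00) std 0.05 n 29 | th 0.526 r 0.0772 F tool x 0.2 y -2.6 z -5.4
t 5.28 sink 0.02 mm (dx -0.02 vs 0.00) std 0.05 n 29 | th 0.525 r 0.0773 F tool x 1.0 y -1.3 z -5.0
t 5.33 sink 0.02 mm (dx -0.02 vs 0.00) std 0.05 n 29 | th 0.525 r 0.0773 F tool x 0.6 y -2.2 z -5.4
```

Emit:
step_arm --dp '[[0,0.0011,0],[0.0,0.0023,0],[0.0001,0.0034,0],[0.0001,0.0046,0],[0.0002,0.0057,0]]' --rot '[[0,0,-0.015],[0,0,-0.03],[0,0,-0.045],[0,0,-0.06],[0,0,-0.075]]' --claw '[0.9,0.9,0.9,0.9,0.9]'

```text
t: 5.75
tcp_pos: [0.5938, -0.0832, 0.0818]
orientation: [-0.0, 0.617, 0.787, -0.0]
wrist_force: [-3.4, -0.2, 5.4]
finger_gap: 0.0111
grip_force: 58.7
```

```bash
python3 -c "
from h import *
sink();sink()"
```

```text
t 5.80 sink 0.47 mm (dx -0.02 vs 0.00) std 0.10 n 29 | th 0.600 r 0.0773 F tool x 0.9 y -2.2 z -4.9
t 5.85 sink 0.72 mm (dx -0.00 vs 0.01) std 0.12 n 29 | th 0.600 r 0.0773 F tool x 1.3 y -1.5 z -5.2
```

Emit:
step_arm --dp '[[0,0.0011,0],[0.0,0.0023,0],[0.0001,0.0034,0],[0.0001,0.0046,0],[0.0002,0.0057,0]]' --rot '[[0,0,-0.015],[0,0,-0.03],[0,0,-0.045],[0,0,-0.06],[0,0,-0.075]]' --claw '[0.9,0.9,0.9,0.9,0.9]'

```text
t: 6.27
tcp_pos: [0.5993, -0.0817, 0.0817]
orientation: [-0.0, 0.587, 0.809, -0.0]
wrist_force: [-2.6, -0.4, 5.7]
finger_gap: 0.0112
grip_force: 58.7
```

```bash
python3 -c "
from h import *
sink();sink();sink();sink()"
```

```text
t 6.32 sink 2.97 mm (dx 0.03 vs 0.03) std 0.33 n 29 | th 0.675 r 0.0773 F tool x 0.5 y -3.1 z -4.4
t 6.37 sink 3.28 mm (dx -0.00 vs 0.03) std 0.38 n 29 | th 0.674 r 0.0773 F tool x 1.2 y -1.9 z -5.3
t 6.42 sink 3.71 mm (dx 0.03 vs 0.03) std 0.40 n 29 | th 0.675 r 0.0773 F tool x 1.2 y -2.5 z -4.8
t 6.47 sink 4.08 mm (dx 0.04 vs 0.03) std 0.45 n 29 | th 0.675 r 0.0773 F tool x 1.0 y -0.6 z -4.9
```

Emit:
step_arm --dp '[[0,0,0],[0,0,0],[0,0,0],[0,0,0],[0,0,0]]' --rot '[[0,0,0],[0,0,0],[0,0,0],[0,0,0],[0,0,0]]' --claw '[0.9,0.9,0.9,0.9,0.9]'

```text
t: 6.88
tcp_pos: [0.5997, -0.0816, 0.0818]
orientation: [0.0, 0.587, 0.809, -0.0]
wrist_force: [-2.5, 0.3, 4.9]
finger_gap: 0.0109
grip_force: 58.6
```

Emit:
step_arm --dp '[[0,0,0],[0,0,0],[0,0,0],[0,0,0],[0,0,0]]' --rot '[[0,0,0],[0,0,0],[0,0,0],[0,0,0],[0,0,0]]' --claw '[0.9,0.9,0.9,0.9,0.9]'

```text
t: 7.3
tcp_pos: [0.5997, -0.0816, 0.0817]
orientation: [0.0, 0.587, 0.809, -0.0]
wrist_force: [-2.5, -0.1, 4.9]
finger_gap: 0.0112
grip_force: 58.6
```

Emit:
step_arm --dp '[[0,0,0],[0,0,0],[0,0,0],[0,0,0],[0,0,0]]' --rot '[[0,0,0],[0,0,0],[0,0,0],[0,0,0],[0,0,0]]' --claw '[0.9,0.9,0.9,0.9,0.9]'

```text
t: 7.72
tcp_pos: [0.5997, -0.0816, 0.0818]
orientation: [0.0, 0.587, 0.809, -0.0]
wrist_force: [-2.2, 0.2, 4.9]
finger_gap: 0.0106
grip_force: 58.6
```

Emit:
step_arm --dp '[[0,0,0],[0,0,0],[0,0,0],[0,0,0],[0,0,0]]' --rot '[[0,0,0],[0,0,0],[0,0,0],[0,0,0],[0,0,0]]' --claw '[0.9,0.9,0.9,0.9,0.9]'

```text
t: 8.13
tcp_pos: [0.5997, -0.0816, 0.0818]
orientation: [0.0, 0.587, 0.809, -0.0]
wrist_force: [-1.5, 0.2, 5.0]
finger_gap: 0.0107
grip_force: 58.6
```

```bash
python3 -c "
from h import *
sink('pics/m1.png')"
```

```text
t 8.18 sink 16.65 mm (dx 0.02 vs 0.14) std 2.15 n 29 | th 0.675 r 0.0773 F tool x 1.5 y -2.2 z -4.4
```

Emit:
step_arm --dp '[[0,0,0],[0,0,0],[0,0,0],[0,0,0],[0,0,0]]' --rot '[[0,0,0],[0,0,0],[0,0,0],[0,0,0],[0,0,0]]' --claw '[0.9,0.9,0.9,0.9,0.9]'

```text
t: 8.6
tcp_pos: [0.5997, -0.0816, 0.0818]
orientation: [0.0, 0.587, 0.809, -0.0]
wrist_force: [-1.7, 0.4, 5.7]
finger_gap: 0.011
grip_force: 58.6
```

Emit:
step_arm --dp '[[0,0,0],[0,0,0],[0,0,0],[0,0,0],[0,0,0]]' --rot '[[0,0,0],[0,0,0],[0,0,0],[0,0,0],[0,0,0]]' --claw '[0.9,0.9,0.9,0.9,0.9]'

```text
t: 9.02
tcp_pos: [0.5997, -0.0816, 0.0818]
orientation: [0.0, 0.587, 0.809, -0.0]
wrist_force: [-1.7, 0.1, 4.3]
finger_gap: 0.0111
grip_force: 58.6
```

Emit:
step_arm --dp '[[0,0,0],[0,0,0],[0,0,0],[0,0,0],[0,0,0]]' --rot '[[0,0,0],[0,0,0],[0,0,0],[0,0,0],[0,0,0]]' --claw '[0.9,0.9,0.9,0.9,0.9]'

```text
t: 9.43
tcp_pos: [0.5997, -0.0816, 0.0818]
orientation: [0.0, 0.587, 0.809, -0.0]
wrist_force: [-2.5, -0.1, 4.9]
finger_gap: 0.0108
grip_force: 58.6
```

Emit:
step_arm --dp '[[0,0,0],[0,0,0],[0,0,0],[0,0,0],[0,0,0]]' --rot '[[0,0,0],[0,0,0],[0,0,0],[0,0,0],[0,0,0]]' --claw '[0.9,0.9,0.9,0.9,0.9]'

```text
t: 9.85
tcp_pos: [0.5997, -0.0816, 0.0818]
orientation: [0.0, 0.588, 0.809, -0.0]
wrist_force: [-1.3, -0.2, 5.1]
finger_gap: 0.011
grip_force: 58.6
```

```bash
cat >> h.py <<'E'
def plat(path,s):
    g=cv2.cvtColor(cv2.imread(path),cv2.COLOR_BGR2GRAY); f=ledge_h()[0]
    E=edge(g,range(300,311),int(205+.4*s)); hs=np.arange(.05,.116,.001)
    d=[np.mean([ (lambda X:X[0]-np.polyval(f,X[1]))(onz('side',u,h)) for u in E]) for h in hs]
    print('plat z %.4f'%np.interp(0,d[::-1],hs[::-1]), 'rows',E[[0,-1],1])
E
python3 -c "
from h import *
sink('pics/m2.png')
plat('pics/ref.png',0);plat('pics/m1.png',16.6);plat('pics/m2.png',30)"
```

```text
t 9.90 sink 20.97 mm (dx -0.27 vs 0.18) std 7.14 n 29 | th 0.674 r 0.0773 F tool x 0.7 y -1.6 z -5.8
plat z 0.1150 rows [214.36363636 208.4       ]Traceback (most recent call last):
  File "<string>", line 4, in <module>
    plat('pics/ref.png',0);plat('pics/m1.png',16.6);plat('pics/m2.png',30)
                           ~~~~^^^^^^^^^^^^^^^^^^^^
  File "h.py", line 59, in plat
    d=[np.mean([ (lambda X:X[0]-np.polyval(f,X[1]))(onz('side',u,h)) for u in E]) for h in hs]
                                                    ~~~^^^^^^^^^^^^
  File "h.py", line 11, in onz
    e,r=ray(n,uv); return e+r*(z-e[2])/r[2]
        ~~~^^^^^^
  File "h.py", line 8, in ray
    K,d,e,A=cam(n); p=cv2.undistortPoints(np.array([[uv]],float),K,d)[0,0]
            ~~~^^^
  File "h.py", line 5, in cam
    c=camera_model(n); K=np.array([[c['fx'],0,c['cx']],[0,c['fy'],c['cy']],[0,0,1]])
ValueError: time passes only in moves, steps and waits
```

```bash
sed -i '1i import functools' h.py; sed -i 's/^def cam(n):/@functools.cache\ndef cam(n):/' h.py
python3 -c "
from h import *
plat('pics/ref.png',0);plat('pics/m1.png',16.6);plat('pics/m2.png',29)
k=np.diff(proj('side',[[.61,.117,.165],[.61,.117,.135]]),axis=0);print(k/30)
a=cv2.imread('pics/m2.png');cv2.imwrite('pics/m2z.png',cv2.resize(a[150:290,210:370],None,fx=4,fy=4))"
```

```text
plat z 0.1150 rows [214.36363636 208.4       ]
plat z 0.0999 rows [221.2        211.30434783]
plat z 0.0869 rows [226.2        216.29166667]
[[0.00841829 0.39795494]]
```

View pics/m2z.png

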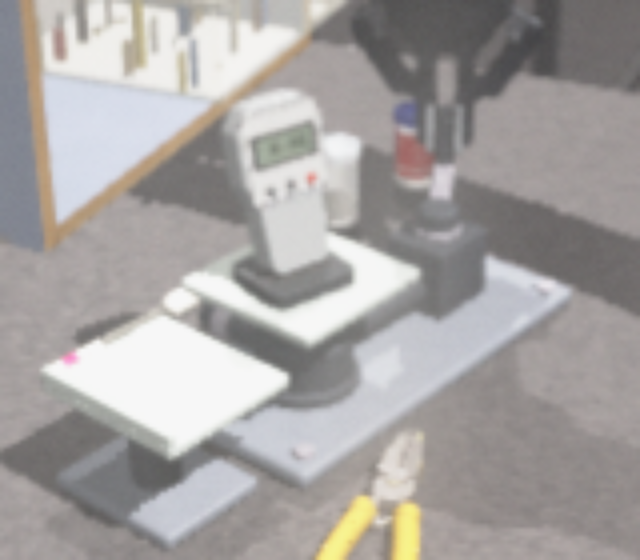

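```bash
cat >> h.py <<'E'
def plat(path,s):
    g=cv2.cvtColor(cv2.imread(path),cv2.COLOR_BGR2GRAY); f=ledge_h()[0]
    E=np.vstack([edge(g,[c],int(211-.6*(c-300)+.4*s)) for c in range(292,307)]); hs=np.arange(.05,.118,.002)
    d=[np.mean([ (lambda X:X[0]-np.polyval(f,X[1]))(onz('side',u,h)) for u in E]) for h in hs]
    print('plat z %.4f'%np.interp(0,d[::-1],hs[::-1]), 'slope %.3f'%np.polyfit(*E.T,1)[0], 'start', int(211-.6*2+.4*s),E[10])
E
python3 -c "
from h import *
plat('pics/ref.png',0);plat('pics/m1.png',16.6);plat('pics/m2.png',29)"
```

```text
plat z 0.1150 slope -0.596 start 209 [302.         213.23076923]
plat z 0.0979 slope -0.619 start 216 [302.         219.85714286]
plat z 0.0850 slope -0.631 start 221 [302.         224.83333333]
```

Emit:
step_arm --dp '[[0,0,0],[0,0,0],[0,0,0],[0,0,0],[0,0,0]]' --rot '[[0,0,0],[0,0,0],[0,0,0],[0,0,0],[0,0,0]]' --claw '[0.9,0.9,0.9,0.9,0.9]'

```text
t: 10.32
tcp_pos: [0.5997, -0.0816, 0.0818]
orientation: [0.0, 0.587, 0.809, -0.0]
wrist_force: [-2.1, 0.7, 5.0]
finger_gap: 0.011
grip_force: 58.6
```

Emit:
step_arm --dp '[[0,0,0],[0,0,0],[0,0,0],[0,0,0],[0,0,0]]' --rot '[[0,0,0],[0,0,0],[0,0,0],[0,0,0],[0,0,0]]' --claw '[0.9,0.9,0.9,0.9,0.9]'

```text
t: 10.73
tcp_pos: [0.5997, -0.0816, 0.0818]
orientation: [0.0, 0.587, 0.809, -0.0]
wrist_force: [-2.3, 0.2, 5.5]
finger_gap: 0.0109
grip_force: 58.6
```

Emit:
step_arm --dp '[[0,0,0],[0,0,0],[0,0,0],[0,0,0],[0,0,0]]' --rot '[[0,0,0],[0,0,0],[0,0,0],[0,0,0],[0,0,0]]' --claw '[0.9,0.9,0.9,0.9,0.9]'

```text
t: 11.15
tcp_pos: [0.5997, -0.0816, 0.0818]
orientation: [0.0, 0.587, 0.809, -0.0]
wrist_force: [-2.1, 0.6, 4.9]
finger_gap: 0.0108
grip_force: 58.6
```

Emit:
step_arm --dp '[[0,-0.0011,0],[0.0,-0.0023,0],[0.0001,-0.0034,0],[0.0001,-0.0046,0],[0.0002,-0.0054,0]]' --rot '[[0,0,0.015],[0,0,0.03],[0,0,0.045],[0,0,0.06],[0,0,0.07]]' --claw '[0.9,0.9,0.9,0.9,0.9]'

```text
t: 11.57
tcp_pos: [0.5958, -0.0827, 0.0818]
orientation: [0.001, 0.616, 0.788, 0.001]
wrist_force: [2.9, 1.1, 3.4]
finger_gap: 0.011
grip_force: 58.6
```

```bash
python3 -c "
from h import *
sink('pics/m3.png'); plat('pics/m3.png',41)
sink('pics/m4.png'); plat('pics/m4.png',41)"
```

```text
t 11.62 sink 2.39 mm (dx -2.61 vs 0.02) std 6.83 n 29 | th 0.617 r 0.0773 F tool x 1.0 y 3.8 z -3.7
plat z 0.0722 slope -0.646 start 226 [302.    229.625]
t 11.67 sink 4.15 mm (dx -2.62 vs 0.04) std 6.97 n 29 | th 0.617 r 0.0773 F tool x 0.2 y 2.6 z -4.6
plat z 0.0719 slope -0.639 start 226 [302.   229.75]
```

Emit:
step_arm --dp '[[0,-0.0011,0],[0.0,-0.0023,0],[0.0001,-0.0034,0],[0.0001,-0.0046,0],[0.0002,-0.0057,0]]' --rot '[[0,0,0.015],[0,0,0.03],[0,0,0.045],[0,0,0.06],[0,0,0.075]]' --claw '[0.9,0.9,0.9,0.9,0.9]'

```text
t: 12.08
tcp_pos: [0.5897, -0.0841, 0.0817]
orientation: [0.001, 0.645, 0.764, 0.001]
wrist_force: [3.7, -0.0, 5.5]
finger_gap: 0.0112
grip_force: 58.8
```

```bash
cat >> h.py <<'E'
def level(path,s):
    plat(path,s)
    g=cv2.cvtColor(cv2.imread(path),cv2.COLOR_BGR2GRAY)
    P=np.vstack([edge(g,[c],int(211-.6*(c-300)+.4*s)) for c in range(292,307)]); E=edge(g,range(254,281),244)
    K,d,e,A=cam('side')
    u=lambda Q:cv2.undistortPoints(Q[:,None],K,d,P=K)[:,0]
    P,E=u(P),u(E); f=np.polyfit(*E.T,1); fp=np.polyfit(*P.T,1)
    for c in (286,300): print('px platform below ledge line at col',c,round(np.polyval(fp,c)-np.polyval(f,c),2),'slopes',f[0].round(3),fp[0].round(3))
    b=np.polyfit(*np.vstack([P,E]).T,1); print('joint fit resid ledge %.2f plat %.2f'%(np.mean(E[:,1]-np.polyval(b,E[:,0])),np.mean(P[:,1]-np.polyval(b,P[:,0]))))
E
python3 -c "
from h import *
sink('pics/m5.png'); level('pics/m5.png',43)
sink('pics/m6.png'); level('pics/m6.png',43)
cv2.imwrite('pics/m6z.png',cv2.resize(cv2.imread('pics/m6.png')[190:290,215:325],None,fx=7,fy=6))"
```

```text
t 12.13 sink 4.39 mm (dx -2.39 vs 0.04) std 6.97 n 29 | th 0.538 r 0.0773 F tool x 1.4 y 4.2 z -6.6
plat z 0.0704 slope -0.648 start 227 [302.         230.33333333]
px platform below ledge line at col 286 -0.77 slopes -0.624 -0.649
px platform below ledge line at col 300 -1.12 slopes -0.624 -0.649
joint fit resid ledge 0.06 plat -0.10
t 12.18 sink 4.39 mm (dx -2.45 vs 0.04) std 6.98 n 29 | th 0.537 r 0.0773 F tool x 1.5 y 2.6 z -5.1
plat z 0.0704 slope -0.650 start 227 [302.         230.33333333]
px platform below ledge line at col 286 -0.72 slopes -0.625 -0.651
px platform below ledge line at col 300 -1.08 slopes -0.625 -0.651
joint fit resid ledge 0.05 plat -0.10
```

View pics/m6z.png

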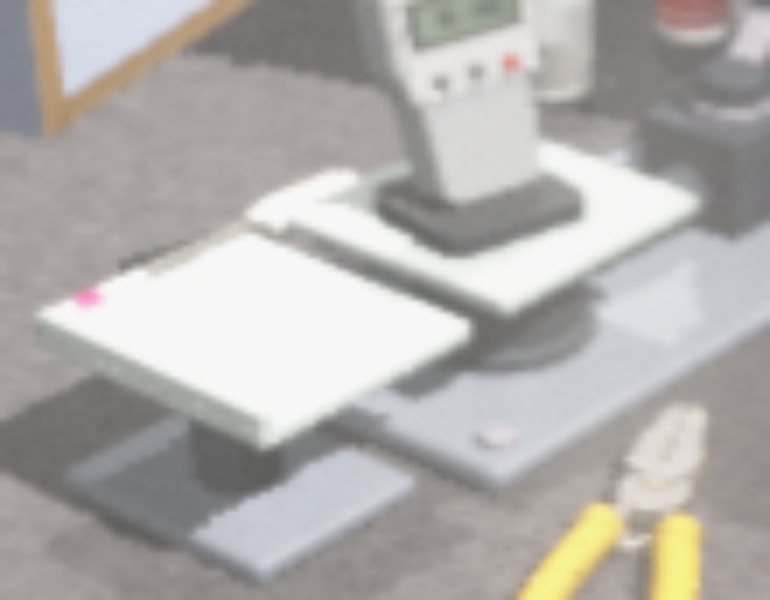

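```bash
sed -i 's/range(254,281)/range(261,279)/g' h.py
python3 -c "
from h import *
f,o,E,P=ledge_h(); print('ledge z',np.interp(0,-o[:,1],o[:,0]),'3D slopes',f[0],o[10,2])
level('pics/m6.png',43);level('pics/m5.png',43)
g=cv2.cvtColor(cv2.imread('pics/m6.png'),cv2.COLOR_BGR2GRAY)
print(np.c_[edge(g,range(254,281),244)].round(2).tolist())
print(np.vstack([edge(g,[c],int(211-.6*(c-300)+.4*43)) for c in range(288,309)]).round(2).tolist())
"
```

```text
ledge z 0.06938047393837024 3D slopes 0.2813898393539265 0.2985620446950568
plat z 0.0704 slope -0.650 start 227 [302.         230.33333333]
px platform below ledge line at col 286 -0.67 slopes -0.629 -0.651
px platform below ledge line at col 300 -0.98 slopes -0.629 -0.651
joint fit resid ledge 0.03 plat -0.04
plat z 0.0704 slope -0.648 start 227 [302.         230.33333333]
px platform below ledge line at col 286 -0.72 slopes -0.629 -0.649
px platform below ledge line at col 300 -1.01 slopes -0.629 -0.649
joint fit resid ledge 0.03 plat -0.04
[[254.0, 261.08], [255.0, 260.64], [256.0, 260.18], [257.0, 259.54], [258.0, 259.0], [259.0, 258.43], [260.0, 257.64], [261.0, 257.12], [262.0, 256.46], [263.0, 255.88], [264.0, 255.2], [265.0, 254.5], [266.0, 254.0], [267.0, 253.33], [268.0, 252.78], [269.0, 252.12], [270.0, 251.46], [271.0, 250.78], [272.0, 250.2], [273.0, 249.6], [274.0, 249.04], [275.0, 248.27], [276.0, 247.6], [277.0, 247.1], [278.0, 246.46], [279.0, 245.75], [280.0, 245.06]]
[[288.0, 239.36], [289.0, 238.67], [290.0, 238.12], [291.0, 237.38], [292.0, 236.86], [293.0, 236.24], [294.0, 235.5], [295.0, 234.86], [296.0, 234.31], [297.0, 233.6], [298.0, 232.86], [299.0, 232.27], [300.0, 231.75], [301.0, 231.12], [302.0, 230.33], [303.0, 229.62], [304.0, 229.13], [305.0, 228.36], [306.0, 227.71], [307.0, 227.2], [308.0, 226.5]]
```

Emit:
step_arm --dp '[[0,0.0012,0],[0.0,0.0024,0],[0.0001,0.0036,0],[0.0001,0.0048,0],[0.0002,0.0057,0]]' --rot '[[0,0,-0.016],[0,0,-0.032],[0,0,-0.047],[0,0,-0.063],[0,0,-0.075]]' --claw '[0.9,0.9,0.9,0.9,0.9]'

```text
t: 12.6
tcp_pos: [0.593, -0.0835, 0.0817]
orientation: [-0.001, 0.616, 0.788, -0.001]
wrist_force: [-2.0, 1.5, 10.9]
finger_gap: 0.0108
grip_force: 59.5
```

Emit:
step_arm --dp '[[0,-0.0011,0],[0.0,-0.0023,0],[0.0001,-0.0036,0],[0.0001,-0.0051,0],[0.0003,-0.0068,0]]' --rot '[[0,0,0.015],[0,0,0.03],[0,0,0.047],[0,0,0.067],[0,0,0.09]]' --claw '[0.9,0.9,0.9,0.9,0.9]'

```text
t: 13.02
tcp_pos: [0.5888, -0.0842, 0.0817]
orientation: [0.001, 0.651, 0.759, 0.001]
wrist_force: [4.8, 2.5, 5.9]
finger_gap: 0.0104
grip_force: 58.9
```

```bash
python3 -c "
from h import *
sink('pics/m7.png'); level('pics/m7.png',44)"
```

```text
t 13.07 sink 3.26 mm (dx -2.20 vs 0.03) std 7.66 n 29 | th 0.521 r 0.0773 F tool x 1.7 y 3.3 z -7.5
plat z 0.0689 slope -0.649 start 227 [302.         231.06666667]
px platform below ledge line at col 286 -0.09 slopes -0.63 -0.65
px platform below ledge line at col 300 -0.36 slopes -0.63 -0.65
joint fit resid ledge 0.01 plat -0.01
```

Emit:
step_arm --dp '[[0,-0.0018,0],[0.0001,-0.0037,0],[0.0002,-0.0055,0],[0.0004,-0.0074,0],[0.0006,-0.0092,0]]' --rot '[[0,0,0.024],[0,0,0.048],[0,0,0.072],[0,0,0.096],[0,0,0.12]]' --claw '[0.9,0.9,0.9,0.9,0.9]'

```text
t: 13.48
tcp_pos: [0.5795, -0.0853, 0.0817]
orientation: [0.001, 0.695, 0.719, 0.001]
wrist_force: [3.6, 1.2, 5.3]
finger_gap: 0.0107
grip_force: 58.9
```

Emit:
step_arm --dp '[[0,-0.0018,0],[0.0001,-0.0037,0],[0.0002,-0.0055,0],[0.0004,-0.0074,0],[0.0006,-0.0092,0]]' --rot '[[0,0,0.024],[0,0,0.048],[0,0,0.072],[0,0,0.096],[0,0,0.12]]' --claw '[0.9,0.9,0.9,0.9,0.9]'

```text
t: 13.9
tcp_pos: [0.5703, -0.0851, 0.0817]
orientation: [0.001, 0.737, 0.676, 0.001]
wrist_force: [4.0, 0.8, 5.0]
finger_gap: 0.0107
grip_force: 58.9
```

Emit:
step_arm --dp '[[0,-0.0018,0],[0.0001,-0.0037,0],[0.0002,-0.0055,0],[0.0004,-0.0074,0],[0.0006,-0.0092,0]]' --rot '[[0,0,0.024],[0,0,0.048],[0,0,0.072],[0,0,0.096],[0,0,0.12]]' --claw '[0.9,0.9,0.9,0.9,0.9]'

```text
t: 14.32
tcp_pos: [0.5611, -0.0839, 0.0817]
orientation: [0.001, 0.776, 0.63, 0.001]
wrist_force: [3.8, 0.5, 5.8]
finger_gap: 0.011
grip_force: 58.9
```

Emit:
step_arm --dp '[[0,-0.0018,0],[0.0001,-0.0037,0],[0.0002,-0.0055,0],[0.0004,-0.0074,0],[0.0006,-0.0092,0]]' --rot '[[0,0,0.024],[0,0,0.048],[0,0,0.072],[0,0,0.096],[0,0,0.12]]' --claw '[0.9,0.9,0.9,0.9,0.9]'

```text
t: 14.73
tcp_pos: [0.5522, -0.0817, 0.0817]
orientation: [0.001, 0.813, 0.582, 0.0]
wrist_force: [4.9, 0.4, 5.2]
finger_gap: 0.011
grip_force: 58.9
```

```bash
cat >> h.py <<'E'
def feel():
    T,M,s=tool(); w=M.T@s['wrist_force']; th=np.arctan2(T[1]-V[1],T[0]-V[0])-L0
    ya=np.arctan2(M[1,1],M[0,1])-np.pi/2-L0
    print('t %.2f th %.3f r %.4f yaw-th %.3f F tool %s tau %s'%(s['t'],th,np.hypot(*(T[:2]-V)),ya-th,w.round(2),(M.T@s['wrist_torque']).round(3)))
E
python3 -c "
from h import *
feel();sink('pics/m8.png'); level('pics/m8.png',44);feel();read_camera('side');feel()"
```

```text
t 14.73 th 0.050 r 0.0772 yaw-th -0.019 F tool [ 1.95  4.52 -5.23] tau [-0.661  0.386 -0.142]
t 14.78 sink 2.82 mm (dx -2.38 vs 0.02) std 7.46 n 29 | th 0.042 r 0.0772 F tool x 2.3 y 2.6 z -6.1
plat z 0.0690 slope -0.646 start 227 [302.     231.0625]
px platform below ledge line at col 286 -0.19 slopes -0.628 -0.647
px platform below ledge line at col 300 -0.46 slopes -0.628 -0.647
joint fit resid ledge 0.01 plat -0.01
t 14.78 th 0.042 r 0.0772 yaw-th -0.012 F tool [ 2.27  2.61 -6.1 ] tau [-0.531  0.444 -0.078]
t 14.83 th 0.041 r 0.0772 yaw-th -0.010 F tool [ 2.34  2.27 -7.49] tau [-0.406  0.358 -0.041]
```

Emit:
step_arm --dp '[[0,-0.0008,0],[0,-0.0015,0],[0.0,-0.0023,0],[0.0001,-0.0031,0],[0.0001,-0.0038,0]]' --rot '[[0,0,0.01],[0,0,0.02],[0,0,0.03],[0,0,0.04],[0,0,0.05]]' --claw '[0.9,0.9,0.9,0.9,0.9]'

```text
t: 15.25
tcp_pos: [0.5484, -0.0804, 0.0817]
orientation: [0.001, 0.827, 0.562, 0.0]
wrist_force: [4.0, 0.4, 6.2]
finger_gap: 0.0114
grip_force: 58.9
```

```bash
python3 -c "
from h import *
feel()"
```

```text
t 15.25 th -0.002 r 0.0772 yaw-th -0.017 F tool [ 1.86  3.57 -6.23] tau [-0.599  0.413 -0.119]
```

Emit:
step_arm --dp '[[0,-0.0008,0],[0,-0.0015,0],[0.0,-0.0023,0],[0.0001,-0.0031,0],[0.0001,-0.0038,0]]' --rot '[[0,0,0.01],[0,0,0.02],[0,0,0.03],[0,0,0.04],[0,0,0.05]]' --claw '[0.9,0.9,0.9,0.9,0.9]'

```text
t: 15.67
tcp_pos: [0.5449, -0.079, 0.0817]
orientation: [0.001, 0.841, 0.541, 0.0]
wrist_force: [3.2, -0.4, 6.7]
finger_gap: 0.0112
grip_force: 59.0
```

```bash
python3 -c "
from h import *
feel()"
```

```text
t 15.67 th -0.051 r 0.0772 yaw-th -0.018 F tool [ 0.94  3.07 -6.73] tau [-0.566  0.359 -0.096]
```

Emit:
step_arm --dp '[[0,-0.0008,0],[0,-0.0015,0],[0.0,-0.0023,0],[0.0001,-0.0031,0],[0.0001,-0.0038,0]]' --rot '[[0,0,0.01],[0,0,0.02],[0,0,0.03],[0,0,0.04],[0,0,0.05]]' --claw '[0.9,0.9,0.9,0.9,0.9]'

```text
t: 16.08
tcp_pos: [0.5415, -0.0774, 0.0817]
orientation: [0.001, 0.854, 0.52, 0.0]
wrist_force: [3.2, -0.0, 6.6]
finger_gap: 0.0106
grip_force: 59.0
```

```bash
python3 -c "
from h import *
feel()"
```

```text
t 16.08 th -0.100 r 0.0773 yaw-th -0.019 F tool [ 1.43  2.84 -6.62] tau [-0.459  0.37  -0.139]
```

```bash
cat >> h.py <<'E'
def eff():
    T,M,s=tool(); w=M.T@s['wrist_force']; q=M.T@s['wrist_torque']; th=np.arctan2(T[1]-V[1],T[0]-V[0])-L0
    print('t %.2f th %.3f Fy %.2f tz %.3f tx %.3f eff %.2f'%(s['t'],th,w[1],q[2],q[0],w[1]-q[2]/.075))
E
python3 -c "
from h import *
eff()"
```

```text
t 16.08 th -0.100 Fy 2.84 tz -0.139 tx -0.459 eff 4.69
```

Emit:
step_arm --dp '[[0,-0.0008,0],[0,-0.0015,0],[0.0,-0.0023,0],[0.0001,-0.0031,0],[0.0001,-0.0038,0]]' --rot '[[0,0,0.01],[0,0,0.02],[0,0,0.03],[0,0,0.04],[0,0,0.05]]' --claw '[0.9,0.9,0.9,0.9,0.9]'

```text
t: 16.5
tcp_pos: [0.5381, -0.0756, 0.0817]
orientation: [0.001, 0.867, 0.499, 0.0]
wrist_force: [2.9, -0.3, 6.6]
finger_gap: 0.0111
grip_force: 59.0
```

```bash
python3 -c "
from h import *
eff()"
```

```text
t 16.50 th -0.150 Fy 2.66 tz -0.101 tx -0.500 eff 4.00
```

Emit:
step_arm --dp '[[0,-0.0008,0],[0,-0.0015,0],[0.0,-0.0023,0],[0.0001,-0.0031,0],[0.0001,-0.0038,0]]' --rot '[[0,0,0.01],[0,0,0.02],[0,0,0.03],[0,0,0.04],[0,0,0.05]]' --claw '[0.9,0.9,0.9,0.9,0.9]'

```text
t: 16.92
tcp_pos: [0.5348, -0.0737, 0.0817]
orientation: [0.001, 0.879, 0.477, 0.0]
wrist_force: [3.0, -0.3, 6.7]
finger_gap: 0.0111
grip_force: 59.0
```

```bash
python3 -c "
from h import *
eff()"
```

```text
t 16.92 th -0.199 Fy 2.72 tz -0.163 tx -0.421 eff 4.89
```

Emit:
step_arm --dp '[[0,-0.0008,0],[0,-0.0015,0],[0.0,-0.0023,0],[0.0001,-0.0031,0],[0.0001,-0.0038,0]]' --rot '[[0,0,0.01],[0,0,0.02],[0,0,0.03],[0,0,0.04],[0,0,0.05]]' --claw '[0.9,0.9,0.9,0.9,0.9]'

```text
t: 17.33
tcp_pos: [0.5316, -0.0716, 0.0817]
orientation: [0.001, 0.891, 0.455, 0.0]
wrist_force: [3.1, 0.3, 6.3]
finger_gap: 0.0109
grip_force: 59.0
```

```bash
python3 -c "
from h import *
eff()"
```

```text
t 17.33 th -0.249 Fy 2.30 tz -0.166 tx -0.477 eff 4.52
```

Emit:
step_arm --dp '[[0,-0.0008,0],[0,-0.0015,0],[0.0,-0.0023,0],[0.0001,-0.0031,0],[0.0001,-0.0038,0]]' --rot '[[0,0,0.01],[0,0,0.02],[0,0,0.03],[0,0,0.04],[0,0,0.05]]' --claw '[0.9,0.9,0.9,0.9,0.9]'

```text
t: 17.75
tcp_pos: [0.5285, -0.0693, 0.0817]
orientation: [0.001, 0.902, 0.432, 0.0]
wrist_force: [2.7, -0.2, 6.7]
finger_gap: 0.011
grip_force: 59.0
```

```bash
python3 -c "
from h import *
eff()"
```

```text
t 17.75 th -0.298 Fy 2.26 tz -0.221 tx -0.404 eff 5.21
```

Emit:
step_arm --dp '[[0,-0.0008,0],[0,-0.0015,0],[0.0,-0.0023,0],[0.0001,-0.0031,0],[0.0001,-0.0038,0]]' --rot '[[0,0,0.01],[0,0,0.02],[0,0,0.03],[0,0,0.04],[0,0,0.05]]' --claw '[0.9,0.9,0.9,0.9,0.9]'

```text
t: 18.17
tcp_pos: [0.5255, -0.067, 0.0817]
orientation: [0.001, 0.912, 0.41, -0.0]
wrist_force: [3.6, -0.4, 7.0]
finger_gap: 0.011
grip_force: 59.1
```

```bash
python3 -c "
from h import *
eff()"
```

```text
t 18.17 th -0.348 Fy 2.98 tz -0.175 tx -0.345 eff 5.31
```

Emit:
step_arm --dp '[[0,-0.0008,0],[0,-0.0015,0],[0.0,-0.0023,0],[0.0001,-0.0031,0],[0.0001,-0.0038,0]]' --rot '[[0,0,0.01],[0,0,0.02],[0,0,0.03],[0,0,0.04],[0,0,0.05]]' --claw '[0.9,0.9,0.9,0.9,0.9]'

```text
t: 18.58
tcp_pos: [0.5228, -0.0646, 0.0817]
orientation: [0.001, 0.922, 0.387, 0.0]
wrist_force: [2.5, -1.7, 6.4]
finger_gap: 0.0109
grip_force: 59.0
```

```bash
python3 -c "
from h import *
eff();feel()"
```

```text
t 18.58 th -0.394 Fy 2.98 tz -0.258 tx -0.462 eff 6.42
t 18.58 th -0.394 r 0.0773 yaw-th -0.025 F tool [ 0.54  2.98 -6.39] tau [-0.462  0.343 -0.258]
```

Emit:
step_arm --dp '[[0,-0.0005,0],[0,-0.0009,0],[0.0,-0.0014,0],[0.0,-0.0018,0],[0.0,-0.0023,0]]' --rot '[[0,0,0.006],[0,0,0.012],[0,0,0.018],[0,0,0.024],[0,0,0.03]]' --claw '[0.9,0.9,0.9,0.9,0.9]'

```text
t: 19.0
tcp_pos: [0.5213, -0.0632, 0.0817]
orientation: [0.001, 0.928, 0.373, 0.0]
wrist_force: [3.8, -2.5, 7.4]
finger_gap: 0.011
grip_force: 59.0
```

```bash
python3 -c "
from h import *
eff();feel()"
```

```text
t 19.00 th -0.420 Fy 4.48 tz -0.229 tx -0.586 eff 7.53
t 19.00 th -0.420 r 0.0774 yaw-th -0.030 F tool [ 0.99  4.48 -7.35] tau [-0.586  0.296 -0.229]
```

Emit:
step_arm --dp '[[0,-0.0005,0],[0,-0.0009,0],[0.0,-0.0014,0],[0.0,-0.0018,0],[0.0,-0.0023,0]]' --rot '[[0,0,0.006],[0,0,0.012],[0,0,0.018],[0,0,0.024],[0,0,0.03]]' --claw '[0.9,0.9,0.9,0.9,0.9]'

```text
t: 19.42
tcp_pos: [0.52, -0.0619, 0.0817]
orientation: [0.001, 0.933, 0.359, 0.0]
wrist_force: [4.1, -2.3, 4.9]
finger_gap: 0.0108
grip_force: 59.0
```

```bash
python3 -c "
from h import *
eff();feel();read_camera('side');eff();read_camera('side');eff()"
```

```text
t 19.42 th -0.444 Fy 4.48 tz -0.367 tx -0.665 eff 9.38
t 19.42 th -0.444 r 0.0774 yaw-th -0.035 F tool [ 1.47  4.48 -4.86] tau [-0.665  0.37  -0.367]
t 19.47 th -0.446 Fy 4.30 tz -0.287 tx -0.662 eff 8.13
t 19.52 th -0.446 Fy 3.86 tz -0.250 tx -0.603 eff 7.20
```

Emit:
step_arm --dp '[[0,-0.0003,0],[0,-0.0006,0],[0.0,-0.0009,0],[0.0,-0.0012,0],[0.0,-0.0012,0]]' --rot '[[0,0,0.004],[0,0,0.008],[0,0,0.012],[0,0,0.015],[0,0,0.015]]' --claw '[0.9,0.9,0.9,0.9,0.9]'

```text
t: 19.93
tcp_pos: [0.5193, -0.0612, 0.0817]
orientation: [0.001, 0.936, 0.352, 0.0]
wrist_force: [3.8, -2.5, 5.6]
finger_gap: 0.0108
grip_force: 59.0
```

```bash
python3 -c "
from h import *
eff();read_camera('side');eff()"
```

```text
t 19.93 th -0.458 Fy 4.41 tz -0.312 tx -0.707 eff 8.57
t 19.98 th -0.458 Fy 3.09 tz -0.286 tx -0.720 eff 6.90
```

Emit:
step_arm --dp '[[0,0,0],[0,0,0],[0,0,0],[0,0,0],[0,0,0]]' --rot '[[0,0,0],[0,0,0],[0,0,0],[0,0,0],[0,0,0]]' --claw '[0.3,0.1,0.0,-0.1,-0.2]'

```text
t: 20.4
tcp_pos: [0.5175, -0.0593, 0.0809]
orientation: [-0.0, 0.936, 0.353, -0.001]
wrist_force: [1.0, -0.6, -0.3]
finger_gap: 0.0516
grip_force: 0.0
```

Emit:
step_arm --dp '[[0,0,0],[0,0,-0.01],[0,0,-0.03],[0,0,-0.06],[0,0,-0.09]]' --rot '[[0,0,0],[0,0,0],[0,0,0],[0,0,0],[0,0,0]]' --claw '[-0.2,-0.2,-0.2,-0.2,-0.2]'

```text
t: 20.82
tcp_pos: [0.5177, -0.0592, 0.1724]
orientation: [-0.0, 0.936, 0.353, -0.001]
wrist_force: [0.2, 0.9, -0.6]
finger_gap: 0.0513
grip_force: 0.0
```

Emit:
step_arm --dp '[[0,0,-0.02],[0,0,-0.04],[0,0,-0.06],[0,0,-0.06],[0,0,-0.06]]' --rot '[[0,0,0],[0,0,0],[0,0,0],[0,0,0],[0,0,0]]' --claw '[-0.2,-0.2,-0.2,-0.2,-0.2]'

```text
t: 21.23
tcp_pos: [0.519, -0.0593, 0.2327]
orientation: [0.001, 0.936, 0.353, 0.001]
wrist_force: [-1.5, 0.4, -0.6]
finger_gap: 0.0513
grip_force: 0.0
```

```bash
python3 -c "
from h import *
a=read_camera('side');cv2.imwrite('pics/f.png',a); level('pics/f.png',44); feel()
cv2.imwrite('pics/fz.png',cv2.resize(a[140:290,210:370],None,fx=4,fy=4))"
```

```text
plat z 0.0691 slope -0.648 start 227 [302. 231.]
px platform below ledge line at col 286 -0.17 slopes -0.627 -0.649
px platform below ledge line at col 300 -0.49 slopes -0.627 -0.649
joint fit resid ledge 0.01 plat -0.01
t 21.28 th -0.484 r 0.0769 yaw-th -0.008 F tool [-0.18 -0.06  0.55] tau [ 0.03  -0.053 -0.034]
```

View pics/fz.png

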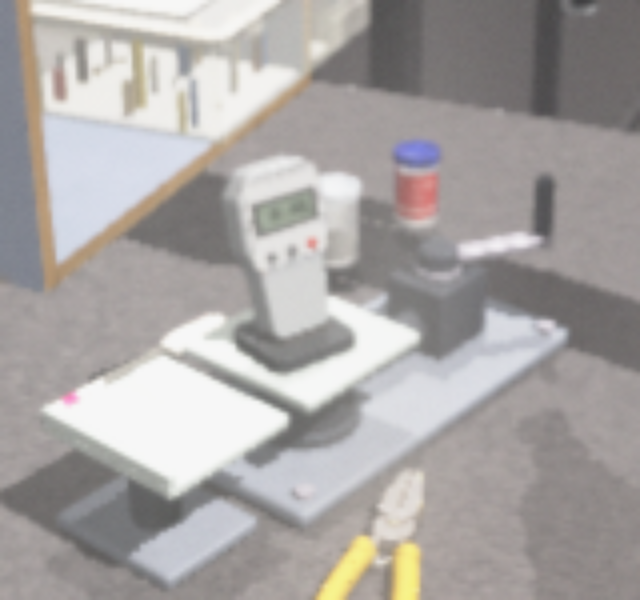

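The picture shows the gauge standing, the platform level with the ledge and the lever released with its pin at (544,205). The vials and cutters look undisturbed, so I'm handing in.

```bash
python3 -c "
from cell import *
print(job_done())"
```

```text
the job is handed in; nothing more can be done
None
```

I handed the job in at about 21 s. The platform sank at about 7.5 mm/s and stopped within about 1 mm of the ledge by camera, with the gauge still standing. The valve is shut on its seat with an estimated 9–10 N push (the force readings were noisy), and the lever is released.

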